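Fit the yellow reference plug into the tester's floating socket

TASK

Take the yellow-handled reference plug out of its parking block and push it fully home in the hole of the orange tester's socket block, so that it stands upright with its black collar flush on the metal face, then let go. The hole has no lead-in and the block never sits quite in the middle of its well, so feel for the hole with the pin pressed lightly on the face and never force it: hard jamming, or leaning on the tester, would ruin it. Leave the other plugs and the things around where they are.

Things in the scene. Friction and masses are not known exactly. Their poses are not given: they have to be found in the camera images.
- yellow_plug: The plug to fit: square yellow handle 22 x 22 mm over a round black collar 30 mm wide, with a plain steel pin below. About 70 g, loose, at the start upright in any of the three holes of the parking block, collar resting on the block. Origin: centre of the collar's underside, z up (pin -24 to 0, collar 0 to 6, handle 6 to 48 mm); x, y square to the handle's faces.
- pin_tip (a point): Centre of the end of the yellow plug's pin, on the plug's axis 24 mm below the collar's underside. The pin is 12 mm in diameter with a square-edged end.
- red_plug: Same plug with a red handle, same origin; parked in another hole of the block. Leave it.
- blue_plug: Same plug with a blue handle, same origin; parked in another hole of the block. Leave it.
- rack: Fixed grey parking block 56 x 170 x 30 mm (x, y, z) with three loose-fitting upright holes 27 mm deep in a row along its y axis, 55 mm apart, the middle one at its centre. Origin: centre of its underside, z up. The plugs stand with their x and y axes along the block's.
- tester: Fixed orange and grey tester, x = -55 to +205 mm, y = -75 to +75 mm from its origin on the table under the middle of its well; z up. Screen and keys on its +x part, up to 60 mm tall; its -x part is a frame 54 mm tall around a well with a metal socket block. 17 mm down the block's hole lies a stiff contact slug: it gives way at about 7 N and stays down, so the last 7 mm must be pressed in.
- well (a point): Middle of the well, 58 mm above the table, level with the socket block's top face; axes as the tester's. The aluminium block, 68 x 68 mm, has one upright, blind, sharp-edged hole 13.6 mm in diameter in its own centre; the pin enters 24 mm until the collar sits on the face. The block is off this point by an unknown amount, up to 5 mm along each axis, and stays put when pushed.
- mouse: White computer mouse 105 x 60 x 24 mm. Leave it.
- blue_meter: Blue hand-held meter 180 x 85 x 34 mm. Leave it.
- screwdriver: Screwdriver lying on the table. Leave it.
- tray: Black open tray 130 x 100 x 30 mm. Leave it.
- cleaner_jar: Amber jar with a white cap, 52 mm in diameter, 75 mm tall. Leave it.

How it is judged (in metres and radians):
On the way, in this order (a step that is already met when the one before it is completed fails the run):
1. the yellow plug is lifted clear of the parking block (z of pin_tip in the frame of rack above 0.04 m), for 0.1 s.
2. its pin has found the hole of the socket block (horizontal distance between pin_tip and well below 0.01 m and z of pin_tip in the frame of well below -0.006 m), for 0.05 s.
At the end, for the whole second after the job is handed in: The yellow plug stands upright (within 0.06 rad) and at rest in the socket block's hole, its pin end at least 22 mm below the block's face (24 mm is fully home), within 10 mm of the well's middle, released (horizontal distance between pin_tip and well below 0.01 m and z of pin_tip in the frame of well below -0.022 m and angle between yellow_plug's own z axis and vertical below 0.06 rad and linear speed of yellow_plug below 0.01 m/s); the robot touches nothing.
It fails at once if the yellow plug is pressed on the tester or its socket with more than 45 N (contact force between yellow_plug and tester above 45 N).
It fails at once if the robot itself leans on the tester with more than 15 N (contact force between any of the fingers, the arm and tester above 15 N).
It fails at once if another plug is moved by more than 15 mm (distance of any of red_plug, blue_plug from where it was at the start of the episode above 0.015 m).
It fails at once if a thing on the bench is moved by more than 30 mm (distance of any of mouse, blue_meter, screwdriver, tray, cleaner_jar from where it was at the start of the episode above 0.03 m).
It also fails if it takes over 72 s, if anything falls off the work surface, if the arm or the gripper's body presses on something with over 40 N, if the wrist force passes 120 N, or if a joint passes its speed limit or range.

ROBOT

A 6-joint arm with a two-finger parallel gripper is mounted at the origin on the work surface. World frame = base frame: x ahead of the robot, y to its left, z up, the work surface at z = 0. Lengths are in m, angles in degrees, forces in N, time in s.
With the tool pointing down it reaches from about 0.3 to 0.875 m from the base axis. Payload 6.4 kg.
Tool frame: the origin (TCP) lies between the finger pads; the fingertips stand 19 mm ahead of it and the grasp point (between the pads) is the TCP; z points along the fingers, y is the line along which they close (so a half turn about z gives the same grasp; the last joint's range is limited). The gripper opens to 85 mm and grips with 20 to 120 N. Pads are 22 mm wide; open, the fingers measure 114 mm over their backs; the gripper's body (76 mm by 85 mm) begins 54 mm behind the grasp point. The pads swing forward as they close: fully open they stand 13 mm farther back than shut.
Start: joints at [-80.862, 10.359, 92.074, -0, 77.567, -11.82], TCP at [0.206, -0.537, 0.25] pointing down, gripper open.
Joint ranges: [-171.53, 171.53], [-51.25, 118.39], [17.06, 147.69], [-65.23, 245.23], [0, 150.52], [-178.68, 178.68]. Speed limits (degrees/s): [147.25, 147.25, 172.46, 180, 180, 180].

INTERFACE

Orientations are given as [roll, pitch, yaw] about the fixed x, y, z axes, in that order (R = Rz(yaw) Ry(pitch) Rx(roll)).
In Python, from bench import manip gives the robot as it stands. The module is installed in compiled form; this text tells all that it offers.
- The arm moves only by the shell command python3 -m creep 'ROWS' [FORCE]. ROWS is JSON, a list of rows, each a list of 3 entries, a list of its own where there are three numbers: the shift along the tool's x, y, z in m, then the turn, a rotation vector about the tool's x, y, z in degrees, then the finger opening in m, from 0 to 0.0854. In form: [[[tx, ty, tz], [wx, wy, wz], jaw], ...]. A call has 1 to 8 rows; each row is the pose to reach, as a shift and turn from the pose commanded when the call began, along the tool's axes at that moment; what a row does not reach only later rows make up. A row lasts 1/8 s, in which the tool goes at most 62.5 mm and 10.7 degrees, less where a joint would pass 70% of its speed; a pose out of reach is approached as far as the arm can. A call with a gripper value outside its range is refused whole. The fingers move at their own pace and stop on an object; FORCE is the grip in N (left out, the last holds). Time passes only in rows, so rows that repeat a pose let the fingers close. It gives the time, the measured TCP pose, the force, the opening and the grip force at its end, in the units of the state.
- manip.sense(): the state, without advancing time (a new reading comes with each control period).
- manip.snapshot(name): name is "side" or "top"; returns a dict with "pixels" (400x640x3 uint8, red, green, blue), "z_map" (400x640 float32, m along the optical axis (not along the pixel's ray), 0 where there is no reading), "fov_y" (degrees; the focal length in pixels is half the picture's height over the tangent of half this angle, whatever the lens; pixels are square), "cx", "cy" (the principal point, pixels), "camera_from_world" (4x4, takes a point from world to camera coordinates). Camera axes: x right, y up, looking along -z (the intrinsics and any distortion apply to the point x, -y, -z); pixel columns grow to the right and rows downward; lengths in m; the calibration is good to about 2 mm. A picture is of the moment at which its call begins.
- manip.hand_in(): hands the job in; it is judged then, once.
The state is a dict: "t": time; "joint_positions": joint angles; "dq": joint speeds; "joint_torque": joint torques, N m; "tool_pos": TCP position; "tcp_rot": TCP orientation; "wrist_force": force on the tool from outside, world axes, zero at the start; "ft_torque": the same for the moment, N m; "finger_gap": opening from 0.0 (shut) to 1.0 (fully open); "finger_force": force on a finger pad.
Only numpy, scipy, OpenCV 4.12 (cv2) and the standard library are available. Lean on these libraries where they do the work, as an engineer would, in place of code of your own. Each camera call takes 0.05 s, during which the arm holds its last target. There are 200 camera calls.

## Working session

There is one attempt and no reset: what is moved stays moved. The work goes in short steps, Python scripts to look and compute and a shell command to move; the robot and the scene stay as the last step left them, time stands still between calls to the robot, and variables do not carry over. Pictures are saved under pics/ and viewed, at most 10 in all, crops included, and the job is handed in when it is done.

```bash
mkdir -p pics
cat > h.py <<'E'
import numpy as np, cv2, sys
from bench import manip
from scipy.spatial.transform import Rotation as R
def snap(n,f=None):
    s=manip.snapshot(n); np.savez('last_%s.npz'%n,**s)
    if f: cv2.imwrite('pics/'+f,s['pixels'][:,:,::-1])
    return s
def load(n): return dict(np.load('last_%s.npz'%n))
def pt(s,u,v,z=None):
    """pixel -> world by depth, or (z given) by intersection with plane z"""
    f=200/np.tan(np.radians(float(s['fov_y']))/2); W=np.linalg.inv(s['camera_from_world'])
    d=np.array([(u-s['cx'])/f,-(v-s['cy'])/f,-1.])
    o=W[:3,3]; w=W[:3,:3]@d
    k=float(s['z_map'][int(round(v)),int(round(u))]) if z is None else (z-o[2])/w[2]
    return o+k*w
def pix(s,p):
    f=200/np.tan(np.radians(float(s['fov_y']))/2); c=s['camera_from_world']@np.append(p,1)
    return np.array([s['cx']-f*c[0]/c[2], s['cy']+f*c[1]/c[2]])
E
python3 - <<'E'
from h import *
for n in('top','side'):
    s=snap(n,n+'0.png'); print(n,s.keys(),s['fov_y'],s['cx'],s['cy'],np.linalg.inv(s['camera_from_world']).round(3).tolist())
st=manip.sense(); print(st)
E
```

```text
top dict_keys(['pixels', 'z_map', 'fov_y', 'cx', 'cy', 'camera_from_world']) 55.366818344827 324.6691154711823 192.26930739317874 [[0.003, 0.984, -0.179, 0.287], [-1.0, 0.001, -0.009, -0.006], [-0.009, 0.179, 0.984, 1.429], [0.0, 0.0, 0.0, 1.0]]
side dict_keys(['pixels', 'z_map', 'fov_y', 'cx', 'cy', 'camera_from_world']) 53.17878333387295 324.86694382979414 203.84667618513032 [[-0.834, 0.276, -0.479, -0.009], [-0.552, -0.442, 0.707, 0.797], [-0.017, 0.854, 0.52, 0.623], [0.0, 0.0, 0.0, 1.0]]
{'t': 0.1, 'joint_positions': array([-8.08614023e+01,  1.03990840e+01,  9.21274743e+01,  3.85160813e-04,
        7.75682834e+01, -1.18217689e+01]), 'dq': array([-0.00264653, -0.13214337, -0.14317908,  0.03336763,  0.12841316,
        0.04373912]), 'joint_torque': array([ 1.80986149e-06, -4.45875227e+01, -3.52239239e+01, -1.47700225e-04,
        4.13517613e-03,  3.63298614e-05]), 'tool_pos': array([ 0.20561436, -0.53646147,  0.24944697]), 'tcp_rot': array([-1.79907247e+02, -1.97980264e-02,  2.09602674e+01]), 'wrist_force': array([ 0.19657503, -0.09705642, -0.44087145]), 'ft_torque': array([-0.0056049 , -0.01816099, -0.03444587]), 'finger_force': 0.0, 'finger_gap': 1.001916002718674}
```

View pics/top0.png

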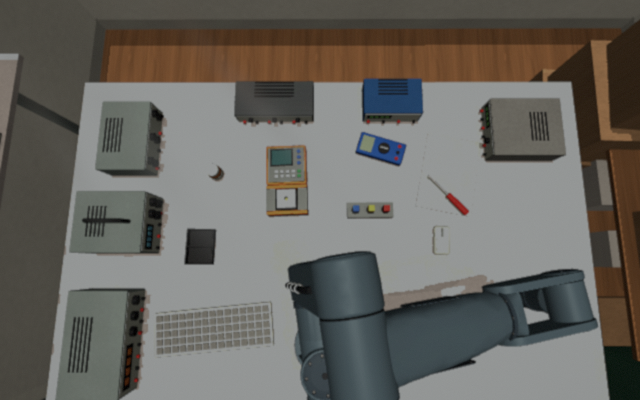

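View pics/side0.png

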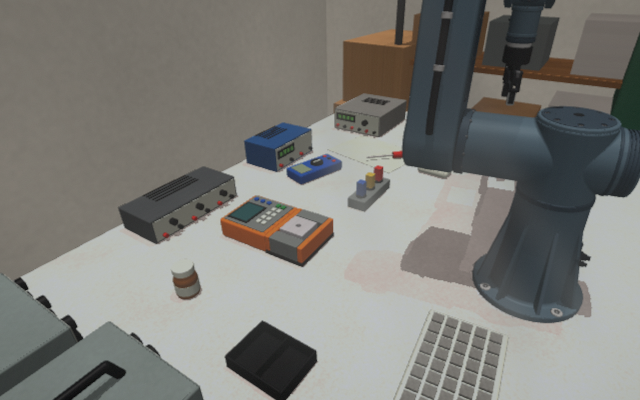

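The top view shows the rack with blue (355,209), yellow (371,209) and red (387,209) plugs. The tester's socket block is at about (287,198), with the screen part further from the robot. I'll enlarge this area.

Run:
```python
from h import *
s=load('top'); t=s['pixels'][130:230,255:405,::-1]
cv2.imwrite('pics/c1.png',cv2.resize(t,None,fx=5.3,fy=5.3,interpolation=cv2.INTER_CUBIC))
for q in [(355,209),(371,209),(387,209),(287,198),(280,198),(363,212),(347,209),(270,240)]: print(q,pt(s,*q).round(4))
```

```text
(355, 209) [ 0.4717 -0.1024  0.0769]
(371, 209) [ 0.4713 -0.1591  0.0808]
(387, 209) [ 0.4713 -0.216   0.0808]
(287, 198) [0.5169 0.1456 0.0425]
(280, 198) [0.5152 0.1702 0.0523]
(363, 212) [ 0.4674 -0.1354  0.0265]
(347, 209) [ 0.4779 -0.0761  0.0309]
(270, 240) [ 0.3651  0.2108 -0.0025]
```

View pics/c1.png

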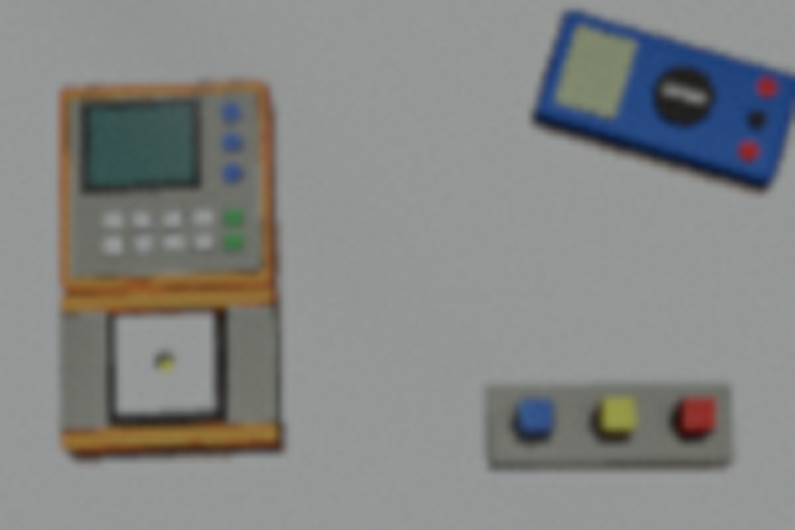

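Crop: yellow handle centre is at about (371.2,207.9), and the dark hole with a yellowish slug at about (285.5,197.7). Next I'll compute positions and yaws.

Run:
```python
from h import *
s=load('top')
u=lambda x,y:((x+.5)/5.3-.5+255,(y+.5)/5.3-.5+130)
P=lambda x,y,z:pt(s,*u(x,y),z).round(4)
print('handles top',[P(*q,.078) for q in[(537,413),(619,411),(698,411)]])
print('rack corners',[P(*q,.03) for q in[(487,386),(731,384),(733,464),(488,466)]])
print('hole',P(164,361,.058))
print('block corners',[P(*q,.058) for q in[(113,311),(221,310),(219,415),(112,417)]])
print('tester frame corners .054 near',P(65,432,.054),P(280,428,.054),' far .06',P(64,90,.06),P(268,84,.06))
```

```text
handles top [array([ 0.4769, -0.1056,  0.078 ]), array([ 0.4783, -0.1609,  0.078 ]), array([ 0.4784, -0.2141,  0.078 ])]
rack corners [array([ 0.5026, -0.0744,  0.03  ]), array([ 0.5043, -0.245 ,  0.03  ]), array([ 0.4481, -0.2448,  0.03  ]), array([ 0.4464, -0.0747,  0.03  ])]
hole [0.5154 0.1492 0.058 ]
block corners [array([0.5504, 0.1853, 0.058 ]), array([0.5512, 0.1105, 0.058 ]), array([0.4779, 0.1107, 0.058 ]), array([0.4764, 0.1841, 0.058 ])]
tester frame corners .054 near [0.4665 0.2167 0.054 ] [0.4695 0.069  0.054 ]  far .06 [0.7087 0.2237 0.06  ] [0.7131 0.0799 0.06  ]
```

```bash
cat >> h.py <<'E'
def go(p,yaw):
    st=manip.sense(); R0=R.from_euler('xyz',st['tcp_rot'],degrees=True)
    d=R0.inv().apply(np.array(p)-st['tool_pos']); w=(R0.inv()*R.from_euler('xyz',[180,0,yaw],degrees=True)).as_rotvec(degrees=True)
    print('t',round(st['t'],2),'tcp',st['tool_pos'].round(4),st['tcp_rot'].round(2),'shift',d.round(4),'turn',w.round(2))
E
python3 -c "
from h import *
go([.477,-.160,.15],90.6)"
```

```text
t 0.1 tcp [ 0.2056 -0.5365  0.2494] [-1.7991e+02 -2.0000e-02  2.0960e+01] shift [ 0.3881 -0.2543  0.1   ] turn [ -0.07  -0.07 -69.64]
```

```bash
python3 -m creep '[[[0.0554,-0.0363,0.01],[0,0,-10],0.06],[[0.1108,-0.0726,0.02],[0,0,-20],0.06],[[0.1662,-0.1089,0.03],[0,0,-30],0.06],[[0.222,-0.145,0.05],[0,0,-40],0.06],[[0.277,-0.1815,0.07],[0,0,-50],0.06],[[0.333,-0.218,0.09],[0,0,-60],0.06],[[0.388,-0.254,0.1],[0,0,-69.6],0.06],[[0.388,-0.254,0.1],[0,0,-69.6],0.06]]' 60
python3 - <<'E'
from h import *
go([.477,-.160,.060],90.6)
a=snap('side'); b=snap('top')
# where both cameras put TCP and plug
p=np.array([.477,-.160,.078]); 
print(pix(a,p),pix(b,p))
u,v=pix(a,p).astype(int); c=a['pixels'][v-75:v+75,u-100:u+100,::-1]; print(u-100,v-75)
d=b['pixels'][170:245,330:430,::-1]
cv2.imwrite('pics/c2.png',np.hstack([cv2.resize(x,(400,300),interpolation=cv2.INTER_CUBIC) for x in(c,d)]))
E
```

```text
t: 1.1
tool_pos: [0.4777, -0.1582, 0.1493]
tcp_rot: [-179.9, -0.1, 90.8]
wrist_force: [-0.5, -0.3, 0.9]
finger_gap: 0.704
finger_force: 0.0
t 1.1 tcp [ 0.4777 -0.1582  0.1493] [-1.7993e+02 -6.0000e-02  9.0780e+01] shift [-0.0019 -0.0006  0.0893] turn [-0.07 -0.06  0.18]
[369.29590753 173.10754876] [371.14328879 207.51053067]
269 98
```

View pics/c2.png

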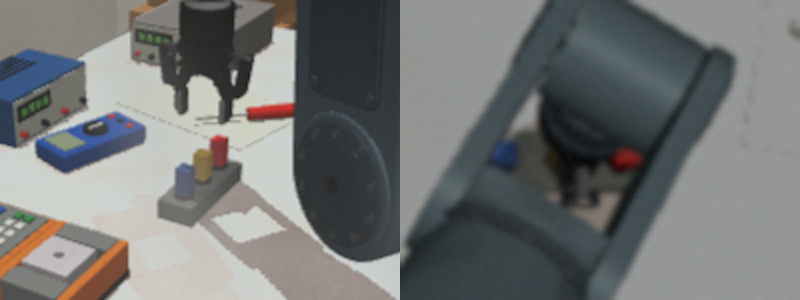

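Side crop: the gripper hangs above the rack, and the yellow plug is at about (370.5,174), within about 1 px of the prediction. I'll descend and grip.

```bash
python3 -m creep '[[[-0.001,0,0.03],[0,0,0],0.06],[[-0.002,0,0.06],[0,0,0],0.06],[[-0.002,0,0.08],[0,0,0],0.06],[[-0.002,0,0.089],[0,0,0],0.06],[[-0.002,0,0.089],[0,0,0],0.02],[[-0.002,0,0.089],[0,0,0],0.01],[[-0.002,0,0.089],[0,0,0],0.01],[[-0.002,0,0.089],[0,0,0],0.01]]' 60; python3 -m creep '[[[0,0,0],[0,0,0],0.01],[[0,0,0],[0,0,0],0.01],[[0,0,0],[0,0,0],0.01]]'
```

```text
t: 2.2
tool_pos: [0.478, -0.1636, 0.0624]
tcp_rot: [179.9, 0.1, 90.6]
wrist_force: [0.3, -0.5, 4.9]
finger_gap: 0.25
finger_force: 59.3
t: 2.58
tool_pos: [0.478, -0.1635, 0.0624]
tcp_rot: [179.9, 0.1, 90.6]
wrist_force: [-0.0, -1.3, 5.9]
finger_gap: 0.245
finger_force: 59.3
```

```bash
python3 -m creep '[[[0,0,-0.01],[0,0,0],0.01],[[0,0,-0.03],[0,0,0],0.01],[[0,0,-0.06],[0,0,0],0.01],[[0,0,-0.09],[0,0,0],0.01],[[0,0,-0.09],[0,0,0],0.01],[[0,0,-0.09],[0,0,0],0.01],[[0,0,-0.09],[0,0,0],0.01]]'
python3 - <<'E'
from h import *
go([.5154,.149,.155],91)
a=snap('side'); b=snap('top')
p=manip.sense()['tool_pos']; u,v=pix(a,p).astype(int); print(u,v)
cv2.imwrite('pics/c3.png',cv2.resize(a['pixels'][v-50:v+50,u-60:u+60,::-1],None,fx=5,fy=5,interpolation=cv2.INTER_CUBIC))
E
```

```text
t: 3.45
tool_pos: [0.4763, -0.1624, 0.1499]
tcp_rot: [-179.9, -0.1, 90.6]
wrist_force: [-0.1, -1.5, -1.5]
finger_gap: 0.25
finger_force: 59.2
t 3.45 tcp [ 0.4763 -0.1624  0.1499] [-1.7987e+02 -9.0000e-02  9.0560e+01] shift [ 0.311   0.0422 -0.0048] turn [-0.13 -0.09 -0.44]
370 150
```

View pics/c3.png

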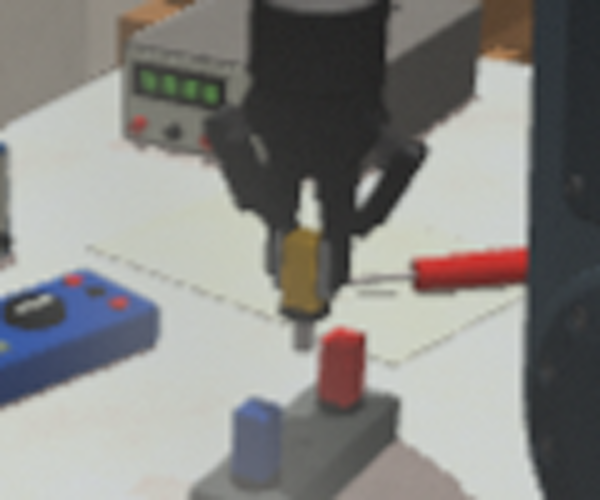

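The plug is held upright, with its pin tip at about (370.6,169.6) in full-picture pixels. I'll move it over the socket and compare pin and hole there.

```bash
python3 -m creep '[[[0.03,0.004,-0.01],[0,0,0],0.01],[[0.09,0.012,-0.01],[0,0,0],0.01],[[0.15,0.02,-0.01],[0,0,0],0.01],[[0.21,0.028,-0.01],[0,0,0],0.01],[[0.26,0.035,-0.01],[0,0,0],0.01],[[0.295,0.039,-0.01],[0,0,0],0.01],[[0.3085,0.0395,-0.005],[0,0,0],0.01],[[0.3085,0.0395,0],[0,0,0],0.01]]'; python3 -m creep '[[[0,0,0.01],[0,0,0],0.01],[[0,0,0.015],[0,0,0],0.01],[[0,0,0.015],[0,0,0],0.01],[[0,0,0.015],[0,0,0],0.01]]';python3 - <<'E'
from h import *
a0=load('side'); q=pt(a0,370.6,169.6,.0935); print('tip when lifted',q.round(4))
a=snap('side'); b=snap('top')
st=manip.sense(); p=st['tool_pos']; t=p-[0,0,.0564]; print(p.round(4),st['tcp_rot'].round(2),pix(a,t),pix(a,[.5154,.1492,.058]))
u,v=pix(a,t).astype(int); print(u,v)
c=cv2.resize(a['pixels'][v-40:v+40,u-45:u+45,::-1],(450,400),interpolation=cv2.INTER_CUBIC)
u,v=pix(b,t).astype(int); print(u,v)
d=cv2.resize(b['pixels'][v-40:v+40,u-35:u+35,::-1],(350,400),interpolation=cv2.INTER_CUBIC)
cv2.imwrite('pics/c4.png',np.hstack([c,d]))
E
```

```text
t: 4.55
tool_pos: [0.5132, 0.1461, 0.1503]
tcp_rot: [-179.9, 0.0, 90.6]
wrist_force: [0.1, 0.1, -0.6]
finger_gap: 0.25
finger_force: 59.2
t: 5.05
tool_pos: [0.5139, 0.1454, 0.1365]
tcp_rot: [180.0, 0.0, 90.5]
wrist_force: [-0.8, -0.1, -0.3]
finger_gap: 0.254
finger_force: 59.2
tip when lifted [ 0.4706 -0.1549  0.0935]
[0.514  0.1457 0.1367] [179.96  -0.    90.54] [297.92352263 216.36808506] [297.0965495  224.28437594]
297 216
285 197
```

View pics/c4.png

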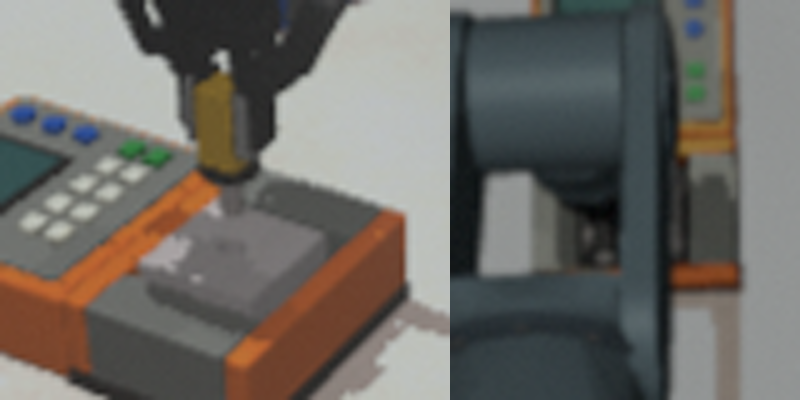

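Side crop: pin end at about (298.7,218.5) and the hole at about (298,224.6) beneath it; the top view is occluded by the arm. I'll zoom the same area with and without the arm.

Run:
```python
from h import *
a=load('side'); o=cv2.imread('pics/side0.png')
f=lambda m:cv2.resize(m[200:240,278:318],(400,400),interpolation=cv2.INTER_CUBIC)
x=np.hstack([f(a['pixels'][:,:,::-1]),f(o)]); x=cv2.convertScaleAbs(x,alpha=1.3)
cv2.imwrite('pics/c5.png',x)
z=.058
g=o[:,:,::-1].astype(float).mean(2); print(g[219:231,290:306].astype(int))
```

```text
[[149 167 171 171 170 170 170 170 167 168 168 169 170 170 163 154]
 [168 170 171 170 171 171 169 167 168 168 170 170 170 169 170 171]
 [172 170 171 172 171 170 167 167 169 170 171 169 169 171 171 170]
 [172 171 171 171 170 168 168 170 171 170 169 170 171 171 171 170]
 [171 172 171 170 168 168 169 163 159 158 167 171 171 171 170 169]
 [173 171 169 168 169 160 139 124 123 121 138 164 172 169 169 168]
 [171 170 169 169 169 147 109  98 104 101 113 155 170 169 170 170]
 [171 170 170 170 170 160 143 122 114 121 142 163 168 169 170 171]
 [169 170 170 171 169 170 167 160 158 159 165 169 169 170 171 171]
 [170 171 170 171 171 172 172 172 173 171 170 170 171 171 172 174]
 [171 171 170 171 173 172 172 172 171 170 170 171 172 173 173 173]
 [171 172 171 172 172 173 173 169 170 169 170 171 173 173 172 173]]
```

View pics/c5.png

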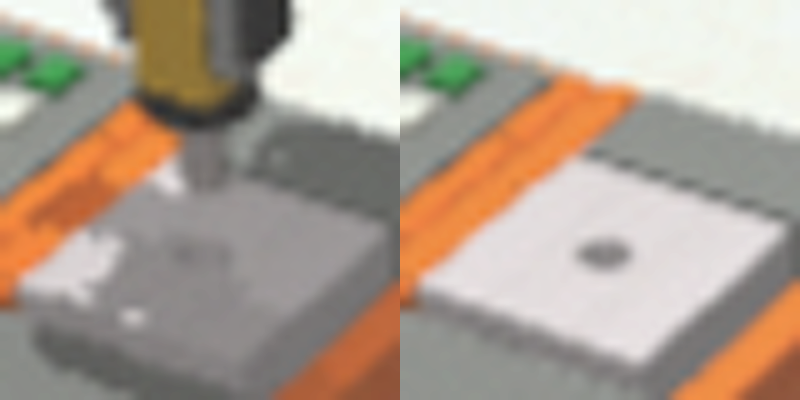

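Left: pin axis at u≈298.2, end centre at v≈217.2. Right: hole centre at (298.0,225.0).

Run:
```python
from h import *
a=load('side'); h=pt(a,298.0,225.0,.058); t=pt(a,298.2,217.2,.1367-.0564); print('hole',h,'tip',t,'diff',(h-t)*1e3)
p=manip.sense()['tool_pos']; print('tip-tcp',(t-p)*1e3)
for d in([.001,0,0],[0,.001,0],[0,0,.001]): print(pix(a,t+d)-pix(a,t))
```

```text
hole [0.51156609 0.15054186 0.058     ] tip [0.51112779 0.14838288 0.0803    ] diff [  0.43829752   2.15897994 -22.3       ]
tip-tcp [ -2.86863149   2.68882558 -56.3766519 ]
[-0.32339192 -0.11760506]
[-0.24201153  0.18795927]
[-0.02072197 -0.33771605]
```

```bash
python3 -m creep '[[[0.0022,0.0004,0.005],[0,0,0],0.01],[[0.0022,0.0004,0.012],[0,0,0],0.01],[[0.0022,0.0004,0.018],[0,0,0],0.01],[[0.0022,0.0004,0.020],[0,0,0],0.01],[[0.0022,0.0004,0.020],[0,0,0],0.01]]'; for i in 1 2; do python3 -m creep '[[[0,0,0.001],[0,0,0],0.01],[[0,0,0.001],[0,0,0],0.01]]' | tr '\n' ' ' ; done
```

```text
t: 5.78
tool_pos: [0.5139, 0.1481, 0.116]
tcp_rot: [-180.0, 0.0, 90.6]
wrist_force: [0.4, 0.1, -1.5]
finger_gap: 0.25
finger_force: 59.2
t: 6.02 tool_pos: [0.5142, 0.1481, 0.1154] tcp_rot: [180.0, -0.0, 90.6] wrist_force: [0.2, -0.8, -0.1] finger_gap: 0.249 finger_force: 59.2 t: 6.28 tool_pos: [0.5141, 0.1481, 0.1143] tcp_rot: [180.0, -0.0, 90.6] wrist_force: [-0.1, 0.7, -1.8] finger_gap: 0.245 finger_force: 59.2
```

```bash
python3 -m creep '[[[0,0,0.001],[0,0,0],0.01],[[0,0,0.001],[0,0,0],0.01]]' | tr '\n' ' ' ;python3 -m creep '[[[0,0,0.001],[0,0,0],0.01],[[0,0,0.001],[0,0,0],0.01]]' | tr '\n' ' '
```

```text
t: 6.52 tool_pos: [0.5143, 0.1481, 0.114] tcp_rot: [180.0, 0.0, 90.6] wrist_force: [-1.0, 0.3, 5.0] finger_gap: 0.25 finger_force: 60.3 t: 6.78 tool_pos: [0.5146, 0.1481, 0.1137] tcp_rot: [179.9, 0.0, 90.6] wrist_force: [-3.5, -0.5, 9.8] finger_gap: 0.253 finger_force: 60.9
```

```bash
python3 -m creep '[[[0.0012,0,0],[0,0,0],0.01],[[0.0008,0.0008,0],[0,0,0],0.01],[[0,0.0012,0],[0,0,0],0.01],[[-0.0008,0.0008,0],[0,0,0],0.01]]' | tr '\n' ' ' ;python3 -m creep '[[[-0.0004,-0.0008,0],[0,0,0],0.01],[[0,-0.0016,0],[0,0,0],0.01],[[0.0008,-0.002,0],[0,0,0],0.01],[[0.0016,-0.0016,0],[0,0,0],0.01]]' | tr '\n' ' '
```

```text
t: 7.28 tool_pos: [0.5148, 0.1478, 0.1136] tcp_rot: [-180.0, -0.1, 90.6] wrist_force: [-5.3, 2.8, 9.7] finger_gap: 0.248 finger_force: 60.8 t: 7.78 tool_pos: [0.5143, 0.1484, 0.1137] tcp_rot: [179.9, 0.1, 90.6] wrist_force: [-2.0, -4.1, 9.7] finger_gap: 0.252 finger_force: 60.6
```

```bash
python3 -m creep '[[[-0.0008,0.0008,-0.002],[0,0,0],0.01],[[-0.0008,0.0008,-0.002],[0,0,0],0.01],[[-0.0008,0.0008,-0.0011],[0,0,0],0.01],[[-0.0008,0.0008,-0.0011],[0,0,0],0.01]]' | tr '\n' ' '; python3 -m creep '[[[0.0015,0,0],[0,0,0],0.01],[[0.0015,0,0],[0,0,0],0.01]]' | tr '\n' ' '
```

```text
t: 8.28 tool_pos: [0.5143, 0.1481, 0.1139] tcp_rot: [180.0, -0.0, 90.6] wrist_force: [-1.7, -0.7, 6.2] finger_gap: 0.249 finger_force: 60.4 t: 8.52 tool_pos: [0.5145, 0.1492, 0.1141] tcp_rot: [179.9, 0.1, 90.6] wrist_force: [-1.7, -3.5, 6.3] finger_gap: 0.249 finger_force: 60.3
```

```bash
python3 -m creep '[[[0,0.001,-0.0002],[0,0,0],0.01],[[-0.0005,0.0015,-0.0002],[0,0,0],0.01],[[-0.0015,0.0018,-0.0002],[0,0,0],0.01]]' | tr '\n' ' '; python3 -m creep '[[[-0.001,0,0],[0,0,0],0.01],[[-0.0015,-0.0006,0],[0,0,0],0.01],[[-0.0018,-0.0018,0],[0,0,0],0.01]]' | tr '\n' ' ';  python3 -m creep '[[[0,-0.001,0],[0,0,0],0.01],[[0.0006,-0.0015,0],[0,0,0],0.01],[[0.0018,-0.0018,0],[0,0,0],0.01]]' | tr '\n' ' '; python3 -m creep '[[[0.001,0,0],[0,0,0],0.01],[[0.0015,0.0006,0],[0,0,0],0.01],[[0.0018,0.0018,0],[0,0,0],0.01]]' | tr '\n' ' '
```

```text
t: 8.9 tool_pos: [0.515, 0.1486, 0.114] tcp_rot: [-179.9, -0.1, 90.6] wrist_force: [-5.5, 3.2, 7.8] finger_gap: 0.251 finger_force: 60.6 t: 9.28 tool_pos: [0.5139, 0.1463, 0.1134] tcp_rot: [-180.0, 0.0, 90.6] wrist_force: [0.5, 0.1, -0.9] finger_gap: 0.249 finger_force: 59.4 t: 9.65 tool_pos: [0.5132, 0.147, 0.1136] tcp_rot: [179.9, 0.1, 90.6] wrist_force: [5.2, -6.5, -1.8] finger_gap: 0.245 finger_force: 58.9 t: 10.02 tool_pos: [0.5129, 0.1496, 0.1141] tcp_rot: [-179.8, 0.1, 90.6] wrist_force: [-6.2, -3.5, 11.9] finger_gap: 0.251 finger_force: 60.8
```

```bash
python3 -m creep '[[[0,0,-0.0025],[0,0,0],0.01],[[-0.0018,0,-0.0025],[0,0,0],0.01],[[-0.0036,0,-0.0025],[0,0,0],0.01],[[-0.0036,0,-0.0025],[0,0,0],0.01],[[-0.0036,0,-0.001],[0,0,0],0.01],[[-0.0036,0,0],[0,0,0],0.01],[[-0.0036,0,0],[0,0,0],0.01]]' | tr '\n' ' '; python3 -m creep '[[[0,0,0.001],[0,0,0],0.01],[[0,0,0.001],[0,0,0],0.01]]' | tr '\n' ' '
```

```text
t: 10.9 tool_pos: [0.514, 0.1463, 0.1134] tcp_rot: [-180.0, -0.0, 90.6] wrist_force: [-0.2, 0.4, -0.6] finger_gap: 0.248 finger_force: 59.3 t: 11.15 tool_pos: [0.5141, 0.1463, 0.1125] tcp_rot: [-180.0, 0.0, 90.6] wrist_force: [0.4, -0.1, -1.0] finger_gap: 0.252 finger_force: 59.3
```

The pin is in the hole with no force on it. I'll go deeper in small steps.

```bash
for i in 1; do python3 -m creep '[[[0,0,0.001],[0,0,0],0.01],[[0,0,0.002],[0,0,0],0.01],[[0,0,0.003],[0,0,0],0.01],[[0,0,0.003],[0,0,0],0.01]]' | tr '\n' ' '; done; python3 -m creep '[[[0,0,0.001],[0,0,0],0.01],[[0,0,0.002],[0,0,0],0.01],[[0,0,0.003],[0,0,0],0.01],[[0,0,0.003],[0,0,0],0.01]]' | tr '\n' ' '
```

```text
t: 11.65 tool_pos: [0.514, 0.1463, 0.1095] tcp_rot: [-180.0, 0.0, 90.6] wrist_force: [0.1, -0.7, -1.3] finger_gap: 0.249 finger_force: 59.3 t: 12.15 tool_pos: [0.514, 0.1463, 0.1065] tcp_rot: [-180.0, 0.0, 90.6] wrist_force: [-0.4, -0.0, 0.4] finger_gap: 0.247 finger_force: 59.4
```

```bash
python3 -m creep '[[[0,0,0.002],[0,0,0],0.01],[[0,0,0.004],[0,0,0],0.01],[[0,0,0.006],[0,0,0],0.01],[[0,0,0.008],[0,0,0],0.01],[[0,0,0.008],[0,0,0],0.01]]' | tr '\n' ' ';  python3 -m creep '[[[0,0,0.001],[0,0,0],0.01],[[0,0,0.002],[0,0,0],0.01],[[0,0,0.002],[0,0,0],0.01]]' | tr '\n' ' '
```

```text
t: 12.78 tool_pos: [0.514, 0.1463, 0.0984] tcp_rot: [-180.0, 0.0, 90.6] wrist_force: [0.2, 0.4, 0.1] finger_gap: 0.252 finger_force: 59.4 t: 13.15 tool_pos: [0.5142, 0.1463, 0.0971] tcp_rot: [180.0, -0.0, 90.6] wrist_force: [-1.8, 0.2, 4.8] finger_gap: 0.252 finger_force: 60.2
```

Contact with the slug came at the expected depth. I'll press on in 1–2 mm steps.

```bash
python3 -m creep '[[[0,0,0.001],[0,0,0],0.01],[[0,0,0.002],[0,0,0],0.01],[[0,0,0.002],[0,0,0],0.01]]' | tr '\n' ' ';  python3 -m creep '[[[0,0,0.001],[0,0,0],0.01],[[0,0,0.002],[0,0,0],0.01],[[0,0,0.002],[0,0,0],0.01]]' | tr '\n' ' '
```

```text
t: 13.52 tool_pos: [0.5142, 0.1463, 0.0951] tcp_rot: [180.0, -0.0, 90.6] wrist_force: [-1.1, -0.4, 5.3] finger_gap: 0.249 finger_force: 60.2 t: 13.9 tool_pos: [0.5142, 0.1463, 0.0931] tcp_rot: [180.0, -0.0, 90.6] wrist_force: [-1.7, -0.8, 5.6] finger_gap: 0.247 finger_force: 60.2
```

```bash
python3 -m creep '[[[0,0,0.001],[0,0,0],0.01],[[0,0,0.001],[0,0,0],0.01]]' | tr '\n' ' ';  python3 -m creep '[[[0,0,0.001],[0,0,0],0.01],[[0,0,0.001],[0,0,0],0.01]]' | tr '\n' ' '
```

```text
t: 14.15 tool_pos: [0.5142, 0.1463, 0.0921] tcp_rot: [180.0, 0.0, 90.6] wrist_force: [-2.0, -0.1, 6.2] finger_gap: 0.243 finger_force: 60.2 t: 14.4 tool_pos: [0.5142, 0.1463, 0.0911] tcp_rot: [180.0, -0.0, 90.6] wrist_force: [-0.9, 0.2, 5.5] finger_gap: 0.25 finger_force: 60.2
```

Depth is 23 mm if the plug hasn't slipped in the grip. I'll press until the collar seats.

```bash
python3 -m creep '[[[0,0,0.001],[0,0,0],0.01],[[0,0,0.001],[0,0,0],0.01]]' | tr '\n' ' ';  python3 -m creep '[[[0,0,0.001],[0,0,0],0.01],[[0,0,0.001],[0,0,0],0.01]]' | tr '\n' ' '
```

```text
t: 14.65 tool_pos: [0.5142, 0.1463, 0.0903] tcp_rot: [180.0, 0.0, 90.6] wrist_force: [-3.5, -1.2, 6.8] finger_gap: 0.249 finger_force: 60.5 t: 14.9 tool_pos: [0.5143, 0.1464, 0.0903] tcp_rot: [180.0, 0.0, 90.6] wrist_force: [-6.1, -0.7, 16.7] finger_gap: 0.252 finger_force: 61.8
```

Seated: z stopped and the force rose to 17 N. I'll relieve, release and withdraw.

```bash
python3 -m creep '[[[0,0,-0.0015],[0,0,0],0.01],[[0,0,-0.0015],[0,0,0],0.01],[[0,0,-0.0015],[0,0,0],0.05],[[0,0,-0.0015],[0,0,0],0.05],[[0,0,-0.0015],[0,0,0],0.05],[[0,0,-0.0015],[0,0,0],0.05]]' | tr '\n' ' ';  python3 -m creep '[[[0,0,-0.01],[0,0,0],0.05],[[0,0,-0.03],[0,0,0],0.05],[[0,0,-0.07],[0,0,0],0.05],[[0,0,-0.12],[0,0,0],0.05],[[0,0,-0.14],[0,0,0],0.05],[[0,0,-0.14],[0,0,0],0.05]]' | tr '\n' ' '
python3 - <<'E'
from h import *
a=snap('side')
cv2.imwrite('pics/c6.png',cv2.resize(a['pixels'][170:250,245:355,::-1],None,fx=5,fy=5,interpolation=cv2.INTER_CUBIC))
print(pix(a,[.5116,.1505,.106]))
E
```

```text
t: 15.65 tool_pos: [0.514, 0.1463, 0.09] tcp_rot: [-180.0, 0.0, 90.6] wrist_force: [-0.0, 0.9, 0.4] finger_gap: 0.586 finger_force: 0.0 t: 16.4 tool_pos: [0.5154, 0.1464, 0.2327] tcp_rot: [179.7, -0.0, 90.6] wrist_force: [0.6, -0.5, -0.8] finger_gap: 0.586 finger_force: 0.0 [296.98496948 208.74223981]
```

View pics/c6.png

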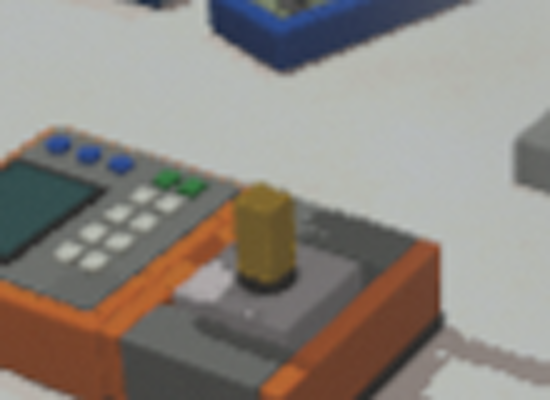

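The plug stands upright with its collar on the face (handle top at crop (265,192), collar at (266,280)), and the gripper is clear.

```bash
python3 -c "
from bench import manip
print(manip.hand_in())"
```

```text
the job is handed in; nothing more can be done
None
```

The yellow plug is pushed fully home in the tester's socket, upright with its collar on the face and released, and the job is handed in (no verdict was returned).

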